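Post a failed coupler into the lockable reject box

TASK

The brass coupler on the ledge of the red reject box failed its leak test: post it into the box. Push the sprung steel flap inwards with one finger and keep it open while your other finger pushes the coupler off the back of the ledge so that it drops inside, then draw back and let the flap spring fully shut. Do not pick the coupler up, and leave the silver coupler, the tape reel and the air cylinder on the bench where they are.

Things in the scene. Friction and masses are not known exactly. Their poses are not given: they have to be found in the camera images.
- reject_box: red sheet-steel reject box, bolted down, 200 x 200 x 137 mm, 3 mm walls, empty inside. Origin on the bench below the middle of the sill. Axes: x level, into the box, away from its front; y along the sill, to the left; z up. From the front: flat ledge (x = -100 to 0 mm), sloping steel flap (0 to 60), flat roof (60 to 100). 16 mm wide bolt-down flanges low on both sides.
- sill (a point): middle of the sill, the straight rear edge of the ledge, on the ledge's top surface, 95 mm above the bench; axes as the box's. The ledge is flat, 100 mm deep from its front edge (no kerb there) to the sill, 200 mm wide, with kerbs 5 mm high and 4 mm thick along its two sides. Behind the sill is the opening, shut by the flap.
- flap_hinge (a point): middle of the flap's hinge line, which runs along y, 60 mm behind the sill and 42 mm above it, level with the roof. The flap fills the 35 degree slope from here down to the sill, between the box's fixed sloping cheeks (inner faces 97 mm to either side of the middle). Nothing stands above the flap.
- flap (a joint): bare steel flap, 188 wide x 73 x 3 mm. 0 = shut; grows (rad) as its free lower edge swings down into the box; 0.96 = upright, 1.15 = stop. A spring shuts it: 0.25 N m shut, 0.35 at 0.6 rad. A downward finger, tip 5 mm above ledge height and front 45 mm behind the sill, holds it at about 0.6. A coupler pushed against the shut flap rides up it and does not open it.
- coupler_brass_mid (a point): middle of the brass (gold coloured) quick coupler that lies on the ledge, 22 mm wide and high, 50 mm long, about 70 g; it slides, it does not roll. Its own y axis is its length, which lies roughly along the sill; x across it, z up. The middle is 11 mm above the surface it lies on.
- coupler_silver: silver coloured quick coupler of the same size, 22 x 50 x 22 mm, on the bench to the left of the box; origin at the centre of its underside; leave it alone
- tape_reel: white reel of thread seal tape, 52 mm across, 14 mm high, lying on the bench to the right of the box; origin at the centre of its underside; leave it alone
- cylinder: small pneumatic cylinder with grey end blocks, 24 x 105 x 24 mm, lying on the bench to the right of the box; origin at the centre of its underside; leave it alone

How it is judged (in metres and radians):
On the way, in this order (a step that is already met when the one before it is completed fails the run):
1. a finger has pushed the flap in by more than 0.15 rad while the coupler is still on the ledge (value of joint flap above 0.15 rad and contact force between the fingers and flap above 0.2 N and z of coupler_brass_mid in the frame of sill above 0.005 m), for 0.05 s.
2. the coupler has dropped below the ledge while a finger still holds the flap open by more than 0.15 rad (value of joint flap above 0.15 rad and contact force between the fingers and flap above 0.2 N and z of coupler_brass_mid in the frame of sill below -0.02 m), for 0.05 s.
At the end, for the whole second after the job is handed in: the brass coupler lies at rest inside the reject box (its middle within the box's walls and at least 55 mm below the ledge), the flap is shut to within 0.04 rad, and the silver coupler, tape reel and air cylinder are within 15 mm of where they were (z of coupler_brass_mid in the frame of sill below -0.055 m and x of coupler_brass_mid in the frame of sill between -0.1 and 0.1 m and y of coupler_brass_mid in the frame of sill between -0.1 and 0.1 m and linear speed of coupler_brass below 0.02 m/s and value of joint flap below 0.04 rad and distance of each of coupler_silver, tape_reel, cylinder from where it was at the start of the episode below 0.015 m); the robot touches nothing.
It fails at once if the brass coupler is lifted: its middle more than 30 mm above the ledge (it lies at 11 mm) (z of coupler_brass_mid in the frame of sill above 0.03 m).
It fails at once if the silver coupler, tape reel or air cylinder is moved by more than 15 mm (distance of any of coupler_silver, tape_reel, cylinder from where it was at the start of the episode above 0.015 m).
It also fails if it takes over 35 s, if anything falls off the work surface, if the arm or the gripper's body presses on something with over 40 N, if the wrist force passes 120 N, or if a joint passes its speed limit or range.

ROBOT

A 6-joint arm with a two-finger parallel gripper is mounted at the origin on the work surface; the furniture and walls round the work are solid. World frame = base frame: x ahead of the robot, y to its left, z up, the work surface at z = 0. Lengths are in mm, angles in rad, forces in N, time in s.
With the tool pointing down it reaches from about 300 to 825 mm from the base axis. Payload 5.4 kg.
Tool frame: the origin (TCP) lies midway between the tips of the shut fingers; the grasp point (between the pads) lies 19 mm behind it; z points along the fingers, y is the line along which they close (so a half turn about z gives the same grasp; the last joint's range is limited). The gripper opens to 92 mm and grips with 3 to 60 N. Pads are 20 mm wide; open, the fingers measure 128 mm over their backs; the gripper's body (75 mm by 189 mm) begins 69 mm behind the grasp point.
Start: joints at [1.093, 0.158, 1.597, -0, 1.386, -0.21], TCP at [152.162, 554.484, 214.601] pointing down, gripper open.
Joint ranges: [-2.91, 2.91], [-0.94, 2.29], [0.18, 2.7], [-1.29, 4.43], [0.17, 2.64], [-3, 3]. Speed limits (rad/s): [2.57, 2.57, 3.14, 3.14, 3.14, 3.14].

INTERFACE

Orientations are given as a unit quaternion [w, x, y, z].
In Python, from bench import get_obs, get_image, calibration, manip gives the robot as it stands. The module is installed in compiled form; this text tells all that it offers.
- The arm moves only by the shell command python3 -m handwheel 'ROWS' [FORCE]. ROWS is JSON, a list of rows, each an object with "grip": the opening in per cent of the stroke, from 0 (shut) to 100 (fully open); "xyz": the shift along the tool's x, y, z in cm, a list of three; "rotation": the turn, a rotation vector about the tool's x, y, z in degrees, a list of three. In form: [{"grip": grip, "xyz": [tx, ty, tz], "rotation": [wx, wy, wz]}, ...]. A call has exactly 5 rows; each row is the pose to reach, as a shift and turn from the pose commanded when the call began, along the tool's axes at that moment; what a row does not reach only later rows make up. A row lasts 1/10 s, in which the tool goes at most 50 mm and 8.59 degrees, less where a joint would pass 70% of its speed; a pose out of reach is approached as far as the arm can. A call with a gripper value outside its range is refused whole. The fingers move at their own pace and stop on an object; FORCE is the grip in N (left out, the last holds). Time passes only in rows, so rows that repeat a pose let the fingers close, or fill a call up. It gives the time, the measured TCP pose, the force, the opening and the grip force at its end, in the units of the state.
- get_obs(): the state, without advancing time (a new reading comes with each control period).
- get_image(name): name is "side" or "top" or "wrist"; returns the picture (384x512x3 uint8, red, green, blue); there is no depth.
- calibration(name): a dict with "fx", "fy", "cx", "cy" (pixels), "dist" ([k1, k2, p1, p2, k3] as OpenCV has them; the pictures are not rectified), "world_from_camera" (4x4, takes a point from camera to world coordinates). Camera axes: x right, y down, z forward; pixel columns grow to the right and rows downward; lengths in mm; the calibration is good to about 2 mm. A picture is of the moment at which its call begins: read the wrist's pose just before it. calibration takes no time and is no camera call; for the wrist camera it gives the pose at the moment of the call.
- manip.hand_in(): hands the job in; it is judged then, once.
The state is a dict: "time": time; "joint_pos": joint angles; "joint_vel": joint speeds; "effort": joint torques, N m; "tool_pos": TCP position; "tcp_rot": TCP orientation; "force": force on the tool from outside, world axes, zero at the start; "wrist_torque": the same for the moment, N m; "opening": finger opening in mm; "grip_force": force on a finger pad.
Only numpy, scipy, OpenCV 4.12 (cv2) and the standard library are available. Lean on these libraries where they do the work, as an engineer would, in place of code of your own. Each camera call takes 0.05 s, during which the arm holds its last target. There are 200 camera calls.

## Working session

There is one attempt and no reset: what is moved stays moved. The work goes in short steps, Python scripts to look and compute and a shell command to move; the robot and the scene stay as the last step left them, time stands still between calls to the robot, and variables do not carry over. Pictures are saved under pics/ and viewed, at most 10 in all, crops included, and the job is handed in when it is done.

```bash
mkdir -p pics
python3 - <<'E'
from bench import get_obs,get_image,calibration
import cv2,numpy as np
o=get_obs();print({k:np.round(v,3).tolist() for k,v in o.items()})
for n in("side","top"):
    c=calibration(n);print(n,{k:np.round(v,3).tolist() for k,v in c.items()})
    cv2.imwrite(f"pics/{n}0.png",get_image(n)[:,:,::-1])
E
```

```text
{'time': 0.0, 'joint_pos': [1.093, 0.159, 1.598, -0.0, 1.386, -0.21], 'joint_vel': [-0.001, 0.0, 0.001, -0.0, 0.0, -0.001], 'effort': [-0.001, -38.558, -32.21, 0.07, 0.038, -0.0], 'tool_pos': [151.913, 553.939, 213.641], 'tcp_rot': [-0.0, 0.134, 0.991, -0.001], 'force': [0.006, 0.353, 0.371], 'wrist_torque': [0.053, -0.062, -0.039], 'grip_force': 0.0, 'opening': 91.812}
side {'fx': 438.409, 'fy': 438.409, 'cx': 254.114, 'cy': 185.235, 'dist': [0.001, 0.0, 0.0, 0.0, 0.0], 'world_from_camera': [[-0.36, -0.784, 0.506, 39.907], [-0.933, 0.308, -0.186, 233.655], [-0.011, -0.539, -0.842, 907.647], [0.0, 0.0, 0.0, 1.0]]}
top {'fx': 378.326, 'fy': 378.326, 'cx': 261.476, 'cy': 193.081, 'dist': [-0.026, 0.0, 0.0, 0.0, 0.0], 'world_from_camera': [[-0.013, -0.985, 0.17, 404.175], [-1.0, 0.01, -0.022, 39.212], [0.02, -0.17, -0.985, 953.296], [0.0, 0.0, 0.0, 1.0]]}
```

View pics/side0.png

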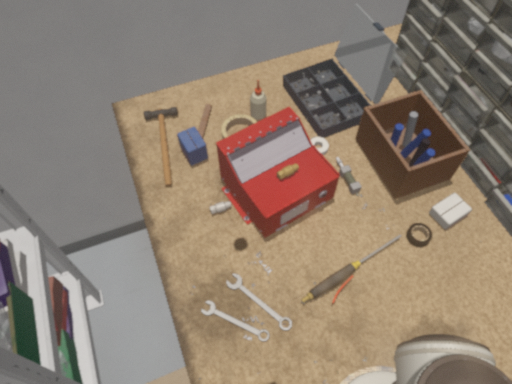

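View pics/top0.png

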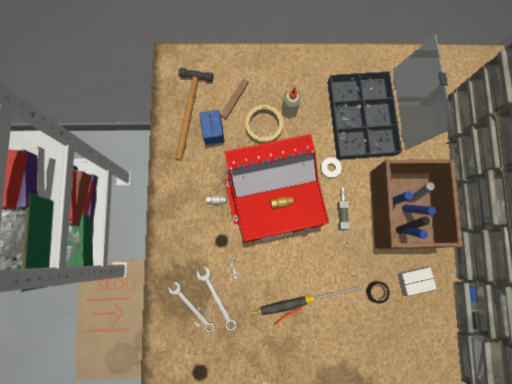

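The side view shows the red box with its grey flap at about (265,150) and brass coupler at (288,172). The top view shows the flap around (275,175), the coupler at (283,202), the silver coupler at (216,200), the reel at (331,168) and the cylinder at (344,210). Next I'll measure from colour masks.

```bash
cat > h.py <<'E'
import cv2,numpy as np
from bench import get_obs,get_image,calibration
def ray(c,uv):
    K=np.array([[c["fx"],0,c["cx"]],[0,c["fy"],c["cy"]],[0,0,1]])
    p=cv2.undistortPoints(np.array(uv,float).reshape(-1,1,2),K,np.array(c["dist"])).reshape(-1,2)
    T=np.array(c["world_from_camera"]);d=np.c_[p,np.ones(len(p))]@T[:3,:3].T
    return T[:3,3],d
def onz(c,uv,z):
    o,d=ray(c,uv);return o+d*((z-o[2])/d[:,2])[:,None]
def tri(c1,u1,c2,u2):
    o,d=ray(c1,u1);q,e=ray(c2,u2);d=d[0];e=e[0]
    s=np.linalg.lstsq(np.c_[d,-e],q-o,rcond=None)[0];a=o+s[0]*d;b=q+s[1]*e
    return (a+b)/2,np.linalg.norm(a-b)
def proj(c,P):
    T=np.linalg.inv(np.array(c["world_from_camera"]));K=np.array([[c["fx"],0,c["cx"]],[0,c["fy"],c["cy"]],[0,0,1]])
    return cv2.projectPoints(np.array(P,float).reshape(-1,1,3),cv2.Rodrigues(T[:3,:3])[0],T[:3,3],K,np.array(c["dist"]))[0].reshape(-1,2)
E
python3 - <<'E'
from h import *
ims=[]
for n,(x0,y0,x1,y1) in dict(side=(205,95,350,245),top=(195,125,355,250)).items():
    im=cv2.imread(f"pics/{n}0.png");hsv=cv2.cvtColor(im,cv2.COLOR_BGR2HSV)
    H,S,V=cv2.split(hsv);c=calibration(n)
    red=(((H<6)|(H>174))&(S>150)&(V>60)).astype(np.uint8)
    k,l,st,ce=cv2.connectedComponentsWithStats(red);i=1+st[1:,4].argmax();print(n,"red",st[i])
    hull=cv2.convexHull(np.argwhere(l==i)[:,::-1].astype(np.int32));print(" hull",cv2.approxPolyDP(hull,2.5,True).reshape(-1,2).tolist())
    box=np.zeros_like(red);cv2.fillConvexPoly(box,hull,1);box=cv2.erode(box,np.ones((5,5)))
    br=((H>10)&(H<32)&(S>90)&(box>0)).astype(np.uint8)
    k,l,st,ce=cv2.connectedComponentsWithStats(br);i=1+st[1:,4].argmax()
    pts=np.argwhere(l==i)[:,::-1].astype(np.float32);r=cv2.minAreaRect(pts);print(" brass",ce[i],st[i,4],r)
    print("  at z=106",onz(c,[ce[i]],106),"ends",onz(c,cv2.boxPoints(r),106).round(1).tolist())
    gr=((S<70)&(box>0)).astype(np.uint8);gr=cv2.morphologyEx(gr,cv2.MORPH_OPEN,np.ones((3,3)))
    k,l,st,ce=cv2.connectedComponentsWithStats(gr);i=1+st[1:,4].argmax()
    cn=cv2.findContours((l==i).astype(np.uint8),0,1)[0][0];print(" flap",cv2.approxPolyDP(cn,3,True).reshape(-1,2).tolist())
    s=600//(y1-y0) if n=="side" else 4
    ims.append(cv2.resize(im[y0:y1,x0:x1],None,fx=4,fy=4,interpolation=cv2.INTER_CUBIC))
cv2.imwrite("pics/cs.png",ims[0]);cv2.imwrite("pics/ct.png",ims[1])
E
```

```text
side red [ 239  147  100   84 3643]
 hull [[338, 174], [328, 198], [273, 230], [247, 222], [239, 182], [311, 147]]
 brass [287.13043478 170.67934783] 184 ((287.5384521484375, 170.30767822265625), (9.429903030395508, 22.188007354736328), 56.3099365234375)
  at z=106 [[530.54139281 -24.95968906 106.        ]] ends [[535.2, 0.5, 106.0], [550.9, -51.0, 106.0], [527.0, -53.1, 106.0], [511.9, -2.1, 106.0]]
 flap [[307, 202], [282, 215], [281, 221], [306, 208]]
top red [ 225  134  103  108 5493]
 hull [[327, 222], [243, 241], [229, 202], [225, 151], [310, 134]]
 brass [281.2287234  201.83510638] 188 ((281.6730651855469, 201.86541748046875), (9.41357421875, 22.161123275756836), 78.69007110595703)
  at z=106 [[529.60676933 -24.20806825 106.        ]] ends [[535.4, 1.4, 106.0], [544.9, -48.2, 106.0], [523.7, -51.8, 106.0], [514.3, -2.4, 106.0]]
 flap [[312, 154], [300, 153], [298, 157], [276, 158], [259, 165], [252, 163], [245, 168], [238, 166], [231, 170], [236, 195], [315, 180]]
```

View pics/ct.png

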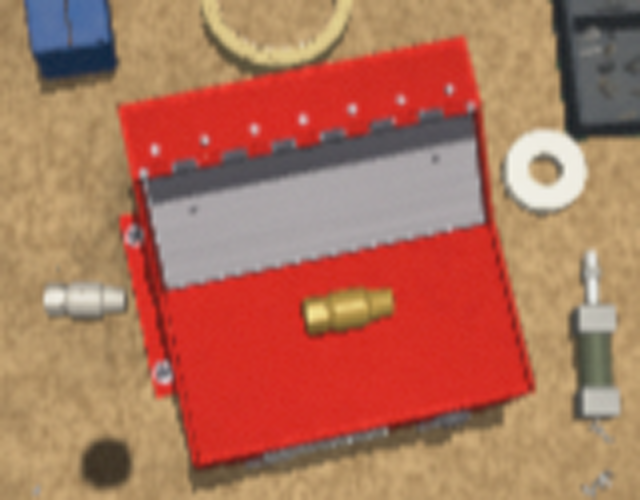

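The crop shows the roof's rear corners at (225,151) and (311,134), the ledge's front corners at (244,241) and (328,222), and the sill running from about (236,197) to (317,181). The brass coupler lies mid-ledge, roughly parallel to the sill.

Run:
```python
from h import *
ct=calibration("top");cs=calibration("side")
im=cv2.imread("pics/top0.png");hsv=cv2.cvtColor(im,cv2.COLOR_BGR2HSV);H,S,V=cv2.split(hsv)
rr=onz(ct,[[225.2,151],[311.3,134.3]],137)
fr=onz(ct,[[243.8,241],[328,222.3]],97)
si=onz(ct,[[236.5,197],[317,181]],95)
for n,a in(("rear",rr),("front",fr),("sill",si)):
    d=a[0]-a[1];print(n,a.round(1).tolist(),"len",np.linalg.norm(d).round(1),"yaw of y",np.degrees(np.arctan2(-d[0],d[1])).round(2))
# sill edge: fit the grey/red border by sub-pixel rows
E_=[]
for u in range(242,314):
    for v in range(208,170,-1):
        if S[v,u]<90 and not (10<H[v,u]<32): E_.append((u,v+.5));break
E_=np.array(E_);p=onz(ct,E_,95);
vx,vy,x0,y0=cv2.fitLine(p[:,:2].astype(np.float32),cv2.DIST_HUBER,0,.1,.01).ravel();print("sill line",vx,vy,x0,y0,"yaw",np.degrees(np.arctan(-vx/vy)))
yaw=np.arctan(-vx/vy);ex=np.array([np.cos(yaw),np.sin(yaw)]);ey=np.array([-ex[1],ex[0]])
for n,a in(("rear",rr),("front",fr),("sill",si)):
    q=(a[:,:2]-[x0,y0]);print(n,"x",(q@ex).round(1),"y",(q@ey).round(1))
# overall
yc=np.mean([((a[:,:2]-[x0,y0])@ey).mean() for a in(rr,fr)])
o=np.array([x0,y0])+yc*ey;print("sill mid",o.round(1),"yaw deg",np.degrees(yaw).round(2))
b,e=tri(cs,[287.13,170.68],ct,[281.23,201.84]);print("brass",b,e,"in sill xy",(b[:2]-o)@ex,(b[:2]-o)@ey)
for P in [(60,-97,137),(60,97,137),(-100,100,97),(-100,-100,97),(100,100,137),(100,-100,137)]:
    w=[*(o+P[0]*ex+P[1]*ey),P[2]];print(P,"side px",proj(cs,w).round(0).tolist())
```

```text
rear [[640.9, 100.6, 137.0], [678.5, -93.4, 137.0]] len 197.6 yaw of y 10.97
front [[442.9, 61.3, 97.0], [482.7, -130.5, 97.0]] len 195.9 yaw of y 11.73
sill [[543.5, 77.5, 95.0], [579.3, -109.4, 95.0]] len 190.3 yaw of y 10.83
sill line 0.19896597 -0.9800064 562.6686 -16.922564 yaw 11.476499
rear x [100.   98.3] y [ 99.6 -98. ]
front x [-101.8 -101. ] y [100.5 -95.4]
sill x [ 0.  -2.1] y [ 96.4 -93.9]
sill mid [562.3 -15.3] yaw deg 11.48
brass [529.21133534 -24.13652015 108.25401719] 0.2143758218313612 in sill xy -34.22364486231235 -2.096685036496436
(60, -97, 137) side px [[298.0, 117.0]]
(60, 97, 137) side px [[226.0, 154.0]]
(-100, 100, 97) side px [[265.0, 217.0]]
(-100, -100, 97) side px [[340.0, 174.0]]
(100, 100, 137) side px [[216.0, 142.0]]
(100, -100, 137) side px [[289.0, 106.0]]
```

View pics/cs.png

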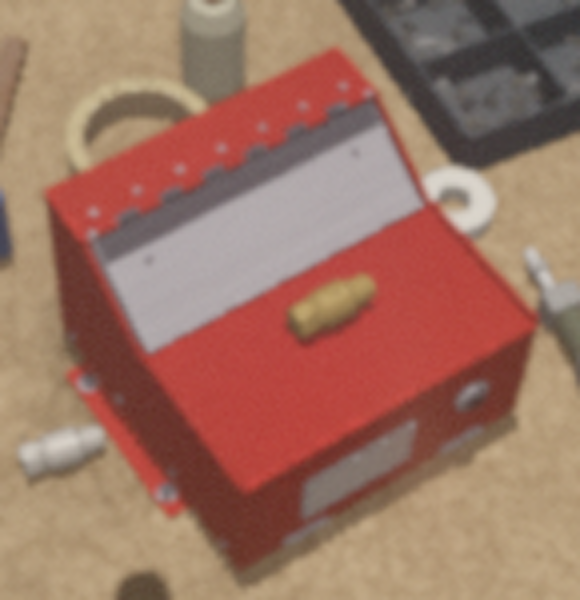

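The box pose fits both views: sill mid is about (562,−15) with a yaw of 11.5°, and the coupler sits at sill x −34, y −2. I'll line up tool y with the box's x axis and open the gripper to 36 mm. The leading finger then opens the flap while the trailing pad pushes the coupler. First I'll move to a hover.

```bash
cat > rem.py <<'E'
import sys,numpy as np
from bench import get_obs
from scipy.spatial.transform import Rotation as R
# usage: rem.py sx sy z_above_sill
o0=np.array([562.3,-15.3,95.]);a=np.radians(11.5);ex=np.array([np.cos(a),np.sin(a),0]);ey=np.array([-ex[1],ex[0],0])
sx,sy,z=map(float,sys.argv[1:4]);T=o0+sx*ex+sy*ey+[0,0,z]
s=get_obs();w,x,y,q=s["tcp_rot"];Rt=R.from_quat([x,y,q,w]);Rg=R.from_matrix(np.c_[np.cross(ex,[0,0,-1]),ex,[0,0,-1]])
p=np.array(s["tool_pos"]);d=p-o0
print("t",s["time"],"tcp in sill",np.round([d@ex,d@ey,d[2]],1),"shift cm",np.round(Rt.inv().apply(T-p)/10,2),"rot deg",np.round((Rt.inv()*Rg).as_rotvec(degrees=True),2),"F",np.round(s["force"],1),"open",round(s["opening"],1))
E
python3 -m handwheel '[{"grip":39,"xyz":[-3.4,-3,0],"rotation":[0,0,8]},{"grip":39,"xyz":[-6.8,-6,0],"rotation":[0,0,16]},{"grip":39,"xyz":[-10.2,-9,0],"rotation":[0,0,24]},{"grip":39,"xyz":[-13.6,-12,0],"rotation":[0,0,32]},{"grip":39,"xyz":[-17,-15,0],"rotation":[0,0,40]}]' 10; python3 rem.py -32 -2 80
```

```text
time: 0.6
tool_pos: [276.8, 363.2, 214.2]
tcp_rot: [-0.0, 0.467, 0.884, -0.0]
force: [0.1, 1.0, -0.1]
opening: 54.0
grip_force: 0.0
t 0.6 tcp in sill [-204.4  427.8  119.2] shift cm [-46.3   -0.81   3.93] rot deg [-2.000e-02  1.000e-02  2.286e+01] F [ 0.1  1.  -0.1] open 54.0
```

```bash
python3 -m handwheel '[{"grip":39,"xyz":[-4.6,0,0],"rotation":[0,0,5]},{"grip":39,"xyz":[-9.2,-0.1,0],"rotation":[0,0,10]},{"grip":39,"xyz":[-13.8,-0.2,0],"rotation":[0,0,15]},{"grip":39,"xyz":[-18.4,-0.3,0],"rotation":[0,0,20]},{"grip":39,"xyz":[-23,-0.4,0],"rotation":[0,0,22.9]}]'; python3 rem.py -32 -2 80
```

```text
time: 1.1
tool_pos: [404.4, 171.6, 214.4]
tcp_rot: [-0.0, 0.632, 0.775, 0.0]
force: [0.9, 0.1, -0.3]
opening: 36.0
grip_force: 0.0
t 1.1 tcp in sill [-117.5  214.7  119.4] shift cm [-21.68   8.52   3.94] rot deg [-0.   -0.01  0.08] F [ 0.9  0.1 -0.3] open 36.0
```

```bash
python3 -m handwheel '[{"grip":39,"xyz":[-4.4,1.7,0.8],"rotation":[0,0,0]},{"grip":39,"xyz":[-8.8,3.4,1.6],"rotation":[0,0,0]},{"grip":39,"xyz":[-13.2,5.1,2.4],"rotation":[0,0,0]},{"grip":39,"xyz":[-17.6,6.8,3.2],"rotation":[0,0,0]},{"grip":39,"xyz":[-21.7,8.5,3.9],"rotation":[0,0,0]}]'; python3 -m handwheel '[{"grip":39,"xyz":[0,0,0],"rotation":[0,0,0]},{"grip":39,"xyz":[0,0,0],"rotation":[0,0,0]},{"grip":39,"xyz":[0,0,0],"rotation":[0,0,0]},{"grip":39,"xyz":[0,0,0],"rotation":[0,0,0]},{"grip":39,"xyz":[0,0,0],"rotation":[0,0,0]}]'; python3 rem.py -32 -2 5
python3 - <<'E'
from h import *
im=get_image("wrist");s=get_image("side")
cv2.imwrite("pics/hov.png",np.hstack([cv2.resize(im[:,:,::-1],(400,300)),cv2.resize(s[80:260,170:410,::-1],(400,300))]));cv2.imwrite("pics/w1.png",im[:,:,::-1]);cv2.imwrite("pics/s1.png",s[:,:,::-1])
c=calibration("wrist");print({k:np.round(v,3).tolist() for k,v in c.items()})
E
```

```text
time: 1.6
tool_pos: [531.7, -23.7, 174.7]
tcp_rot: [-0.0, 0.631, 0.776, -0.0]
force: [0.8, 0.5, 0.2]
opening: 35.8
grip_force: 0.0
time: 2.1
tool_pos: [531.1, -20.7, 176.0]
tcp_rot: [0.0, 0.63, 0.776, 0.0]
force: [-0.5, -0.1, 0.8]
opening: 36.0
grip_force: 0.0
t 2.1 tcp in sill [-31.6   1.   81. ] shift cm [-0.29 -0.04  7.6 ] rot deg [0.03 0.01 0.35] F [-0.5 -0.1  0.8] open 36.0
{'fx': 291.62, 'fy': 291.62, 'cx': 254.616, 'cy': 193.302, 'dist': [0.021, 0.0, 0.0, 0.0, 0.0], 'world_from_camera': [[0.979, 0.196, 0.059, 513.755], [0.205, -0.937, -0.284, 59.534], [0.0, 0.29, -0.957, 345.681], [0.0, 0.0, 0.0, 1.0]]}
```

View pics/hov.png

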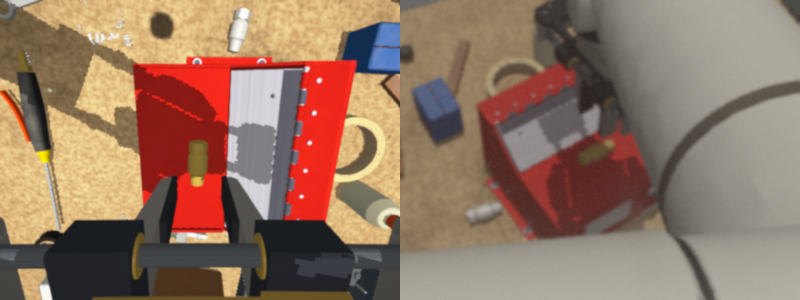

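In the wrist view the coupler is at about (253,205) full-res and the sill is a vertical line near column 294. The fingers sit either side of the coupler. I'll cross-check the sill and coupler from this close view.

Run:
```python
from h import *
c=calibration("wrist");im=cv2.imread("pics/w1.png");H,S,V=cv2.split(cv2.cvtColor(im,cv2.COLOR_BGR2HSV))
o=np.array([562.3,-15.3]);a=np.radians(11.5);ex=np.array([np.cos(a),np.sin(a)]);ey=np.array([-ex[1],ex[0]])
f=lambda p:np.c_[(p[:,:2]-o)@ex,(p[:,:2]-o)@ey].round(1)
E_=[]
for v in range(95,280,6):
    r=np.where((S[v,265:330]<90)&(V[v,265:330]>40))[0]
    if len(r):E_.append((265+r[0]-.5,v))
p=f(onz(c,E_,95));print("sill x",p[:,0].tolist());k=np.abs(p[:,0]-np.median(p[:,0]))<4;print(np.polyfit(p[k,1],p[k,0],1))
m=((H>12)&(H<32)&(S>90)).astype(np.uint8);m[:170]=0;m[245:]=0;m[:,:225]=0;m[:,285:]=0
k,l,st,ce=cv2.connectedComponentsWithStats(m);i=1+st[1:,4].argmax();q=np.argwhere(l==i)[:,::-1].astype(np.float32);r=cv2.minAreaRect(q)
print("brass",ce[i],st[i],f(onz(c,[ce[i]],106)),f(onz(c,cv2.boxPoints(r),106)).tolist())
red=(((H<6)|(H>174))&(S>150)).astype(np.uint8)
print("left front edge px",[int(np.where(red[v])[0][0]) for v in(120,150,180,210)],f(onz(c,[[np.where(red[v])[0][0]-.5,v] for v in(120,150,180,210)],95)).tolist())
```

```text
sill x [-0.3, -0.0, 0.2, 0.4, -0.2, 0.0, 0.2, 0.5, -0.2, 0.1, 0.3, -0.4, 0.7, 0.1, 0.3, -0.3, -0.1, 0.1, 0.4, 0.6, 0.9, 0.2, -0.5, 1.6, 3.7, 5.9, 8.1, 9.3, 11.6, 13.8, 16.1]
[-0.01021376  0.63293808]
brass [252.81730769 206.65464744] [ 241  179   25   60 1248] [[-33.7  -1.8]] [[-43.8, 22.9], [-23.5, 23.0], [-22.7, -31.7], [-44.3, -31.8]]
left front edge px [173, 175, 178, 180] [[-100.9, 70.4], [-101.2, 45.4], [-100.5, 18.9], [-100.7, -9.3]]
```

```bash
python3 -m handwheel '[{"grip":39,"xyz":[-0.3,0,1.5],"rotation":[0,0,0]},{"grip":39,"xyz":[-0.3,0,3],"rotation":[0,0,0]},{"grip":39,"xyz":[-0.3,0,4.2],"rotation":[0,0,0]},{"grip":39,"xyz":[-0.3,0,5],"rotation":[0,0,0]},{"grip":39,"xyz":[-0.3,0,5],"rotation":[0,0,0]}]'; python3 rem.py -32 -2.5 5; python3 rem.py -32 -2.5 5
```

```text
time: 2.7
tool_pos: [530.6, -24.4, 123.5]
tcp_rot: [-0.002, 0.631, 0.776, -0.001]
force: [0.2, 0.4, -0.0]
opening: 36.1
grip_force: 0.0
t 2.7 tcp in sill [-32.9  -2.6  28.5] shift cm [0.   0.09 2.35] rot deg [-0.19 -0.1   0.25] F [ 0.2  0.4 -0. ] open 36.1
t 2.7 tcp in sill [-32.9  -2.6  28.5] shift cm [0.   0.09 2.35] rot deg [-0.19 -0.1   0.25] F [ 0.2  0.4 -0. ] open 36.1
```

```bash
python3 -m handwheel '[{"grip":39,"xyz":[0,0,0.6],"rotation":[0,0,0]},{"grip":39,"xyz":[0,0,1.2],"rotation":[0,0,0]},{"grip":39,"xyz":[0,0,1.8],"rotation":[0,0,0]},{"grip":39,"xyz":[0,0,2.3],"rotation":[0,0,0]},{"grip":39,"xyz":[0,0,2.3],"rotation":[0,0,0]}]'; python3 rem.py -32 -2.5 5
python3 - <<'E'
from h import *
im=get_image("wrist");s=get_image("side")
cv2.imwrite("pics/low.png",np.hstack([cv2.resize(im[100:340,120:440,::-1],(480,360)),cv2.resize(s[100:250,200:360,::-1],(320,360))]))
E
```

```text
time: 3.2
tool_pos: [531.4, -24.5, 101.7]
tcp_rot: [-0.001, 0.631, 0.776, -0.0]
force: [-0.6, -0.5, 0.4]
opening: 35.9
grip_force: 0.0
t 3.2 tcp in sill [-32.2  -2.9   6.7] shift cm [0.04 0.02 0.17] rot deg [-0.08 -0.04  0.26] F [-0.6 -0.5  0.4] open 35.9
```

View pics/low.png

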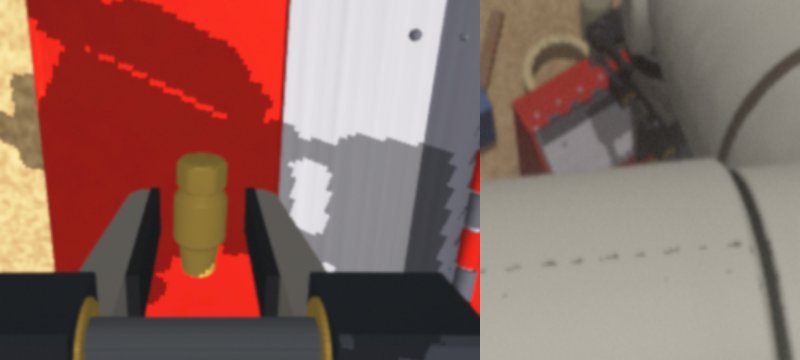

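The fingers straddle the coupler, with the pad clear behind it and the leading tip just at the sill. The tips are tapered, so I'll open to about 40 mm and advance gently.

```bash
python3 -m handwheel '[{"grip":43,"xyz":[0,0.5,0.1],"rotation":[0,0,0]},{"grip":43,"xyz":[0,1,0.1],"rotation":[0,0,0]},{"grip":43,"xyz":[0,1.5,0.1],"rotation":[0,0,0]},{"grip":43,"xyz":[0,2,0.1],"rotation":[0,0,0]},{"grip":43,"xyz":[0,2.4,0.1],"rotation":[0,0,0]}]'; python3 rem.py -32 -2.5 5
python3 - <<'E'
from h import *
im=get_image("wrist");s=get_image("top")
cv2.imwrite("pics/p1.png",np.hstack([cv2.resize(im[100:340,120:440,::-1],(480,360)),cv2.resize(s[120:260,200:324,::-1],(320,360))]))
E
```

```text
time: 3.8
tool_pos: [554.0, -19.8, 101.0]
tcp_rot: [-0.002, 0.631, 0.776, -0.002]
force: [-7.1, -2.3, 1.1]
opening: 39.8
grip_force: 3.0
t 3.8 tcp in sill [-9.  -2.8  6. ] shift cm [ 0.04 -2.3   0.11] rot deg [-0.29 -0.04  0.28] F [-7.1 -2.3  1.1] open 39.8
```

View pics/p1.png

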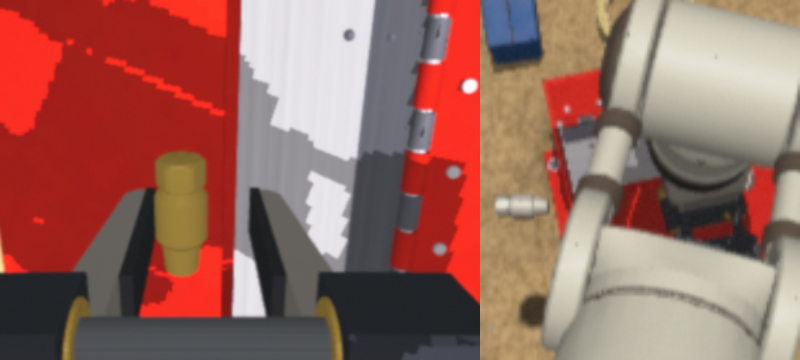

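The coupler now rests against the rear pad, still square to the sill. The front finger is into the flap, with a 7 N spring reaction. I'll keep advancing.

```bash
python3 -m handwheel '[{"grip":43,"xyz":[0,0.4,0],"rotation":[0,0,0]},{"grip":43,"xyz":[0,0.8,0],"rotation":[0,0,0]},{"grip":43,"xyz":[0,1.1,0],"rotation":[0,0,0]},{"grip":43,"xyz":[0,1.4,0],"rotation":[0,0,0]},{"grip":43,"xyz":[0,1.4,0],"rotation":[0,0,0]}]'; python3 rem.py -32 -2.5 5
python3 - <<'E'
from h import *
im=get_image("wrist")
cv2.imwrite("pics/p2.png",cv2.resize(im[100:340,120:440,::-1],(480,360)))
E
```

```text
time: 4.4
tool_pos: [566.0, -17.0, 99.8]
tcp_rot: [-0.003, 0.631, 0.776, -0.003]
force: [-8.9, -1.5, 1.7]
opening: 39.5
grip_force: 3.9
t 4.4 tcp in sill [ 3.3 -2.4  4.8] shift cm [ 0.01 -3.53  0.01] rot deg [-0.5  -0.1   0.29] F [-8.9 -1.5  1.7] open 39.5
```

View pics/p2.png

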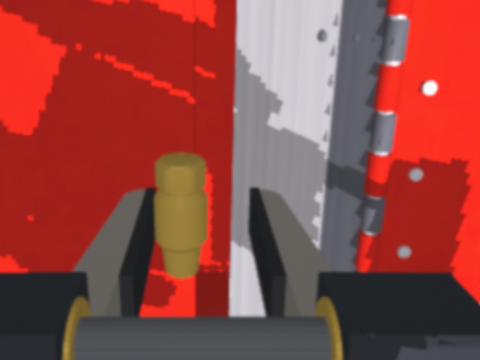

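The flap is open by about 0.3 rad: its edge has left the sill, which is near column 195, and is now near column 233. The coupler's middle is about 5 mm short of the sill, so I'll push on.

```bash
python3 -m handwheel '[{"grip":43,"xyz":[0,0.4,0],"rotation":[0,0,0]},{"grip":43,"xyz":[0,0.8,0],"rotation":[0,0,0]},{"grip":43,"xyz":[0,1.1,0],"rotation":[0,0,0]},{"grip":43,"xyz":[0,1.3,0],"rotation":[0,0,0]},{"grip":43,"xyz":[0,1.3,0],"rotation":[0,0,0]}]'; python3 rem.py -32 -2.5 5
python3 - <<'E'
from h import *
im=get_image("wrist")
cv2.imwrite("pics/p3.png",cv2.resize(im[100:340,120:440,::-1],(480,360)))
E
```

```text
time: 4.95
tool_pos: [576.5, -14.4, 98.1]
tcp_rot: [-0.006, 0.631, 0.776, -0.005]
force: [-11.6, -3.1, -2.0]
opening: 39.3
grip_force: 5.1
t 4.95 tcp in sill [14.1 -1.9  3.1] shift cm [-0.03 -4.62 -0.13] rot deg [-0.8  -0.17  0.29] F [-11.6  -3.1  -2. ] open 39.3
```

View pics/p3.png

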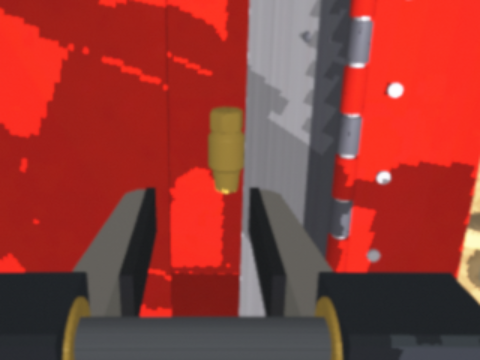

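The coupler has dropped: it now looks smaller, lying inside near (227,150) in the crop, between the sill and the open flap. I'll hold for half a second and confirm its depth before drawing back.

```bash
python3 -m handwheel '[{"grip":43,"xyz":[0,0,0],"rotation":[0,0,0]},{"grip":43,"xyz":[0,0,0],"rotation":[0,0,0]},{"grip":43,"xyz":[0,0,0],"rotation":[0,0,0]},{"grip":43,"xyz":[0,0,0],"rotation":[0,0,0]},{"grip":43,"xyz":[0,0,0],"rotation":[0,0,0]}]'
python3 - <<'E'
from h import *
c=calibration("wrist");im=cv2.cvtColor(get_image("wrist"),cv2.COLOR_RGB2HSV);H,S,V=cv2.split(im)
m=((H>12)&(H<32)&(S>90)).astype(np.uint8);m[:150]=0;m[260:]=0;m[:,:200]=0;m[:,320:]=0
k,l,st,ce=cv2.connectedComponentsWithStats(m);i=1+st[1:,4].argmax();r=cv2.minAreaRect(np.argwhere(l==i)[:,::-1].astype(np.float32))
print(ce[i],st[i],r)
o=np.array([562.3,-15.3]);a=np.radians(11.5);ex=np.array([np.cos(a),np.sin(a)]);ey=np.array([-ex[1],ex[0]])
for z in(106,60,14):
    b=onz(c,cv2.boxPoints(r),z);p=onz(c,[ce[i]],z)[0,:2]-o;print(z,"size",np.linalg.norm(b[0]-b[1]).round(1),np.linalg.norm(b[1]-b[2]).round(1),"sill xy",(p@ex).round(1),(p@ey).round(1))
E
```

```text
time: 5.5
tool_pos: [576.4, -14.4, 98.1]
tcp_rot: [-0.006, 0.631, 0.776, -0.004]
force: [-11.5, -3.8, -3.6]
opening: 39.5
grip_force: 5.1
[265.97375328 197.07174103] [ 255  171   23   57 1143] ((266.0, 199.0), (56.0, 22.0), 90.0)
106 size 12.5 34.3 sill xy 20.0 29.1
60 size 16.0 44.1 sill xy 21.3 14.7
14 size 19.5 53.8 sill xy 22.6 0.3
```

Its apparent size and position fit the coupler lying on the box floor (z about 14 mm). Drawing back, then up.

```bash
python3 -m handwheel '[{"grip":43,"xyz":[0,-1,-0.1],"rotation":[0,0,0]},{"grip":43,"xyz":[0,-2,-0.2],"rotation":[0,0,0]},{"grip":43,"xyz":[0,-3,-0.3],"rotation":[0,0,0]},{"grip":43,"xyz":[0,-4,-0.4],"rotation":[0,0,0]},{"grip":43,"xyz":[0,-5.5,-0.4],"rotation":[0,0,0]}]'; python3 -m handwheel '[{"grip":43,"xyz":[0,-0.5,-2],"rotation":[0,0,0]},{"grip":43,"xyz":[0,-2,-5],"rotation":[0,0,0]},{"grip":43,"xyz":[0,-6,-9],"rotation":[0,0,0]},{"grip":43,"xyz":[0,-10,-11],"rotation":[0,0,0]},{"grip":43,"xyz":[0,-12,-11],"rotation":[0,0,0]}]';  python3 -m handwheel '[{"grip":43,"xyz":[4,0,0],"rotation":[0,0,0]},{"grip":43,"xyz":[8,0,0],"rotation":[0,0,0]},{"grip":43,"xyz":[12,0,0],"rotation":[0,0,0]},{"grip":43,"xyz":[16,0,0],"rotation":[0,0,0]},{"grip":43,"xyz":[20,0,0],"rotation":[0,0,0]}]'; python3 rem.py -32 -2.5 5
python3 - <<'E'
from h import *
s=get_image("side");t=get_image("top")
cv2.imwrite("pics/end.png",np.hstack([cv2.resize(s[90:250,195:365,::-1],(400,376)),cv2.resize(t[120:270,195:355,::-1],(400,376))]))
E
```

```text
time: 6.05
tool_pos: [528.5, -25.6, 106.0]
tcp_rot: [0.001, 0.631, 0.776, 0.0]
force: [-0.5, -0.8, -0.6]
opening: 39.4
grip_force: 0.0
time: 6.55
tool_pos: [410.6, -50.9, 219.1]
tcp_rot: [0.003, 0.631, 0.776, 0.001]
force: [-0.3, 0.2, -0.4]
opening: 39.5
grip_force: 0.0
time: 7.05
tool_pos: [369.4, 147.4, 215.8]
tcp_rot: [0.0, 0.631, 0.776, 0.0]
force: [0.7, 0.2, 0.2]
opening: 39.7
grip_force: 0.0
t 7.05 tcp in sill [-156.6  197.9  120.8] shift cm [-20.09  12.37  11.59] rot deg [ 0.05 -0.    0.23] F [0.7 0.2 0.2] open 39.7
```

View pics/end.png

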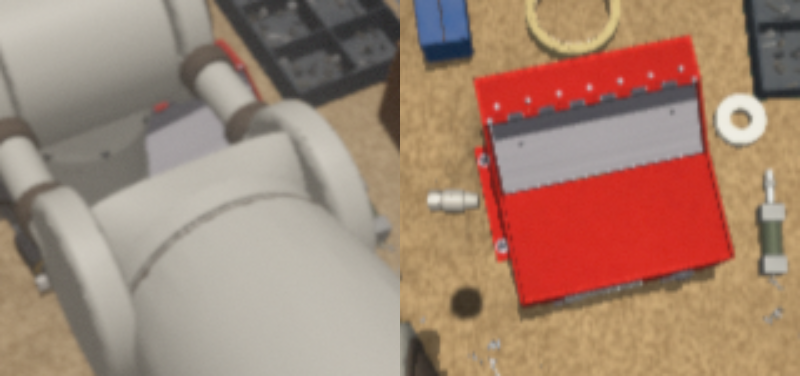

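The top view shows the ledge empty and the flap shut against the sill. The silver coupler, reel and cylinder are where they were, and the arm is clear. Handing in.

```bash
python3 -c "
from bench import manip
print(manip.hand_in())"
```

```text
the job is handed in; nothing more can be done
None
```

The brass coupler was pushed off the ledge into the reject box with the flap held open, the flap has sprung shut, the silver coupler, reel and cylinder look undisturbed in the last top view, and the job is handed in (no verdict was returned).

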